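# Cover the power module and snap its four tabs down

## Robot

A 7-joint arm with a two-finger parallel gripper is mounted at the origin on the work surface. World frame = base frame: x ahead of the robot, y to its left, z up, the work surface at z = 0. Lengths are in m, angles in rad, forces in N, time in s.
With the tool pointing down it reaches from about 0.35 to 0.9 m from the base axis. Payload 8.1 kg.
Tool frame: the origin (TCP) lies on the centre line of the jaws, within the pads' length; the fingertips stand 22 mm ahead of it and the grasp point (between the pads) lies 3 mm ahead of it; z points along the fingers, y is the line along which they close (so a half turn about z gives the same grasp; the last joint's range is limited). The gripper opens to 92 mm and grips with 3 to 60 N. Pads are 19 mm wide; open, the fingers measure 130 mm over their backs; the gripper's body (75 mm by 190 mm) begins 47 mm behind the grasp point.
Start: joints at [-1.286, 0.434, 0.025, 1.573, -0.012, 1.134, -0.075], TCP at [0.236, 0.579, 0.249] pointing down, gripper open.
Joint ranges: [-2.62, 2.62], [-0.44, 2.09], [-1.27, 1.32], [0.08, 2.57], [-1.32, 4.46], [0.12, 2], [-2.74, 2.74]. Speed limits (rad/s): [2.22, 2.22, 3.01, 3.01, 3.14, 3.14, 3.14].

## Interface

Orientations are given as a unit quaternion [x, y, z, w].
In Python, from plant import readout, cams, finish_job, find_in gives the robot as it stands.
- The arm moves only by the tool arm_command, never from a script. Its argument "rows" is a list of rows, each a list of 7 numbers: the shift along the tool's x, y, z in m, then the turn, a rotation vector about the tool's x, y, z in degrees, then the finger opening in m, from 0 to 0.0918. A call has 1 to 12 rows; each row is the pose to reach, as a shift and turn from the pose commanded when the call began, along the tool's axes at that moment; what a row does not reach only later rows make up. A row lasts 1/10 s, in which the tool goes at most 50 mm and 8.59 degrees, less where a joint would pass 70% of its speed; a pose out of reach is approached as far as the arm can. A call with a gripper value outside its range is refused whole. The fingers move at their own pace and stop on an object; "grip_force" is the grip in N (left out, the last holds). Time passes only in rows, so rows that repeat a pose let the fingers close. It gives the time, the measured TCP pose, the force, the opening and the grip force at its end, in the units of the state.
- readout.state(): the state, without advancing time (a new reading comes with each control period).
- cams.snapshot(name): name is "side" or "top"; returns a dict with "frame" (384x512x3 uint8, red, green, blue), "range_z" (384x512 float32, m along the optical axis (not along the pixel's ray), 0 where there is no reading), "mtx" (3x3 intrinsics, pixels), "D" ([k1, k2, p1, p2, k3] as OpenCV has them; the pictures are not rectified), "position" and "orientation" of the camera in the world. Camera axes: x right, y down, z forward; pixel columns grow to the right and rows downward; lengths in m; the calibration is good to about 2 mm. A picture is of the moment at which its call begins.
- finish_job(): hands the job in; it is judged then, once.
Trained networks look in a picture, given as the dict that the camera call returned (one of the last four; its "shot" number tells which), for a name from the list of things; names that differ only in an ending like _2 or _b are one class to them, and where a whole thing is asked for, a point or a joint stands for the part that bears it (a point fixed in the world has none). Each returns a list of dicts, best first, with "score" (0 to 1); they miss things now and then, are a little off and sometimes report something else, mostly with a low value. They report only what shows in the picture. A call takes as long as a camera call.
- find_in(name, picture): "box" ([centre column, centre row, width, height] in pixels, round what is visible of it).
The state is a dict: "time": time; "qpos": joint angles; "joint_vel": joint speeds; "effort": joint torques, N m; "tcp_pos": TCP position; "ee_rot": TCP orientation; "contact_force": force on the tool from outside, world axes, zero at the start; "moment": the same for the moment, N m; "grip_width": finger opening in m; "finger_force": force on a finger pad.
Only numpy, scipy, OpenCV 4.12 (cv2) and the standard library are available. Lean on these libraries where they do the work, as an engineer would, in place of code of your own. Each camera call takes 0.05 s, during which the arm holds its last target. There are 200 camera calls.

## Task

Bring the white cover out of its lipped rack and set it down flat on the rubber mat, letting go of it there. Then take it again and lay it, tabs still up, fully home on the open power module case between its two end blocks, and press each of its four tabs down until all are snapped fully flat. Handle the cover gently, without dropping it, and leave everything else on the bench where it is.

Things in the scene. Friction and masses are not known exactly. Their poses are not given: they have to be found in the camera images.
- cover: The cover, loose, white plastic, 0.2 to 0.3 kg. Plate 180 mm (its x) x 116 mm (its y), 5 mm thick, on four tapered feet 12 mm long (x +-75.5, y +-41.5 mm). Origin: its centre in plan, level with the feet's undersides, z up: the plate lies from z = 12 to 17 mm. Four grey snap tabs, two along each long side. It starts lying level in the rack, end pull at the open front
- cover_rib (a point): Middle rib on the cover's top: 60 mm long (along cover x), 14 mm thick, 22 mm high (cover z 17 to 39 mm). The point is the centre of its top
- cover_pull (a point): End pull: upright flange at the cover's -x end, 10 mm thick (cover x -90 to -80 mm), 50 mm wide (along y), 33 mm high (cover z 17 to 50 mm). The point is the centre of its top
- case: Open power module case, fixed: steel tray, green board inside, long axis x. Origin: centre of its underside. Grey end blocks, 92 mm high and 130 mm wide, stand at x 98 to 128 and -98 to -128 mm; they leave 8 mm beyond the cover's ends, too little for a finger at the end pull
- case_rim (a point): Centre of the case's opening at rim height, 60 mm above the table. Rim 184 x 114 mm outside, opening 172 x 104 mm. The cover's plate lies on the rim with its feet inside, about 2.5 mm of play all round, either way round; fully home, the cover's origin is 12 mm below this point
- rack: Low grey steel rack, fixed, 212 mm deep (x), 190 mm wide (y). Origin: centre of its underside; open front faces its -x. Floor 4 mm thick. Back wall's inner face at x = 102 mm, side walls' inner faces at y +-91 mm, under the roof only
- rack_lip (a point): Middle of the top edge of the rack's front lip: 4 mm thick, 22 mm above the table, 18 mm above the rack's floor
- rack_roof (a point): Middle of the upper front edge of the rack's roof: 64 mm above the table, 4 mm thick, from here to the back. The rib lies partly under it, so the cover cannot be lifted straight over the lip: raise its front 24 to 28 mm (0.14 to 0.15 rad about the rear feet), draw it forward 110 mm until its rear is out from under the roof, then lift
- mat: Black rubber mat, fixed, 200 x 170 x 4 mm. Origin: centre of its underside
- tab_a (a joint): Snap tab at the cover's +x, +y corner: 0 = standing up, 0.6 rad = pressed flat and hooked. Stiff hinge: it takes about 5 N at its top point all the way down to the stop and stays where it is left; starts between 0 and 0.12
- tab_a_top (a point): Where to press that tab: middle of its upper face. The tab is 36 mm along x and 32 mm long from its hinge (along cover x at y = 34, z = 21 mm of the cover), outward. Flat, this point is at x = 55, y = 52, z = 24 mm of the cover; standing up, at y = 47, z = 34 mm
- tab_b (a joint): Snap tab at the cover's -x, +y corner: 0 = standing up, 0.6 rad = pressed flat and hooked. Stiff hinge: it takes about 5 N at its top point all the way down to the stop and stays where it is left; starts between 0 and 0.12
- tab_b_top (a point): Where to press that tab: middle of its upper face. The tab is 36 mm along x and 32 mm long from its hinge (along cover x at y = 34, z = 21 mm of the cover), outward. Flat, this point is at x = -55, y = 52, z = 24 mm of the cover; standing up, at y = 47, z = 34 mm
- tab_c (a joint): Snap tab at the cover's -x, -y corner: 0 = standing up, 0.6 rad = pressed flat and hooked. Stiff hinge: it takes about 5 N at its top point all the way down to the stop and stays where it is left; starts between 0 and 0.12
- tab_c_top (a point): Where to press that tab: middle of its upper face. The tab is 36 mm along x and 32 mm long from its hinge (along cover x at y = -34, z = 21 mm of the cover), outward. Flat, this point is at x = -55, y = -52, z = 24 mm of the cover; standing up, at y = -47, z = 34 mm
- tab_d (a joint): Snap tab at the cover's +x, -y corner: 0 = standing up, 0.6 rad = pressed flat and hooked. Stiff hinge: it takes about 5 N at its top point all the way down to the stop and stays where it is left; starts between 0 and 0.12
- tab_d_top (a point): Where to press that tab: middle of its upper face. The tab is 36 mm along x and 32 mm long from its hinge (along cover x at y = -34, z = 21 mm of the cover), outward. Flat, this point is at x = 55, y = -52, z = 24 mm of the cover; standing up, at y = -47, z = 34 mm
- cartridge: Bystander: black toner cartridge lying along y, 62 x 200 x 45 mm. Origin: centre of its underside
- cleaner: Bystander: white plastic bottle, 60 mm across, 170 mm tall, standing. Origin: centre of its underside
- tape: Bystander: roll of brown tape lying flat, 100 mm across, 30 mm high. Origin: centre of its underside
- jar: Bystander: small glass jar with a steel lid, 44 mm across, 50 mm tall. Origin: centre of its underside
- gear: Bystander: black plastic gear with a hub, 44 mm across, 30 mm high. Origin: centre of its underside
- carton: Bystander: small cardboard box, 100 x 70 x 55 mm. Origin: centre of its underside
- roller: Bystander: steel feed roller in a black holder, 60 x 150 x 45 mm. Origin: centre of its underside

How it is judged:
By the outcome, as a careful person would: the job done as asked, in the order asked, and still so for the second after the job is handed in, with the robot touching nothing.
It also fails if it takes over 72 s, if anything falls off the work surface, if the arm or the gripper's body presses on something with over 40 N, if the wrist force passes 120 N, or if a joint passes its speed limit or range.

## Working session

There is one attempt and no reset: what is moved stays moved. The work goes in short steps, Python scripts to look and compute and a tool call to move; the robot and the scene stay as the last step left them, time stands still between calls to the robot, and variables do not carry over. Pictures are saved under pics/ and viewed, at most 10 in all, crops included, and the job is handed in when it is done.

Besides the shell and the picture viewer there is one more tool, called as name([rows], argument=value, ...), one row to a line, values as JSON. arm_command: Moves the arm, as the interface text tells. Its arguments: {"type":"object","properties":{"rows":{"type":"array"},"grip_force":{"type":"number"}},"required":["rows"]}

```bash
ls; mkdir -p pics; python3 - <<'E'
from plant import readout,cams
import cv2,pickle
s=readout.state();print({k:(v if not hasattr(v,'round') else v) for k,v in s.items()})
d={}
for n in ("top","side"):
    p=cams.snapshot(n);d[n]=p;print(n,p["mtx"],p["D"],p["position"],p["orientation"])
    cv2.imwrite(f"pics/{n}0.png",cv2.cvtColor(p["frame"],cv2.COLOR_RGB2BGR))
pickle.dump(d,open("d0.pkl","wb"))
E
```

```text
pics
{'time': 0.0, 'qpos': array([-1.28561486,  0.43522681,  0.02496787,  1.57412427, -0.01157705,
        1.13398524, -0.07506814]), 'joint_vel': array([-0.0001196 ,  0.00074488, -0.00012034, -0.00075391,  0.00153991,
        0.00012779,  0.00098906]), 'effort': array([ 7.37540031e-04, -6.67849302e+01,  9.85478573e-01, -3.14454246e+01,
       -6.05546334e-02,  4.30577353e-02,  1.70565631e-04]), 'tcp_pos': array([0.23620541, 0.57811974, 0.24793201]), 'ee_rot': array([ 1.92689826e-01,  9.81259391e-01, -7.96222784e-04, -7.30035793e-05]), 'contact_force': array([-0.25974608,  0.68110102, -0.07058169]), 'moment': array([-0.00082803,  0.00244347, -0.01780886]), 'finger_force': 0.0, 'grip_width': 0.09163107454042091}
top [[413.95175888   0.         250.70989662]
 [  0.         413.95175888 184.63596301]
 [  0.           0.           1.        ]] [-0.13986671  0.          0.          0.          0.        ] [0.44361143 0.01745231 1.64961676] [-0.70499881  0.70686172 -0.04337818  0.0379674 ]
side [[417.2614918    0.         246.46449086]
 [  0.         417.2614918  194.18497232]
 [  0.           0.           1.        ]] [-0.03027416  0.          0.          0.          0.        ] [ 0.30699371 -0.9171795   0.80520614] [ 0.88579025 -0.136236    0.06839745 -0.43833454]
```

View pics/top0.png

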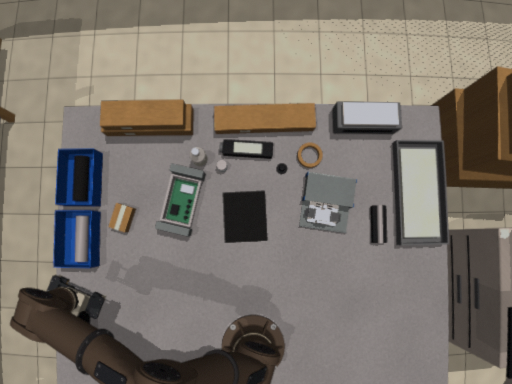

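View pics/side0.png

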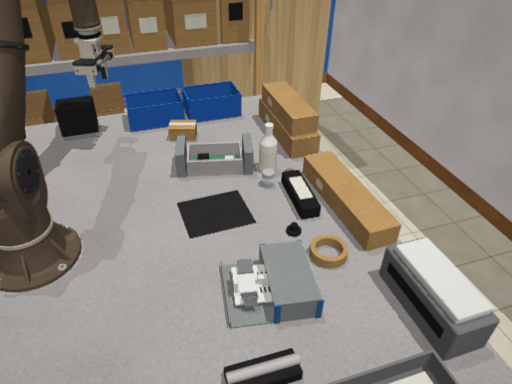

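Top view: the rack with the cover is at about (327,203), the mat at (245,216) and the case at (181,202). Next I fit their poses from the depth data.

```bash
cat > h.py <<'E'
import numpy as np,cv2,pickle
from scipy.spatial.transform import Rotation as R
def cloud(p):
    h,w=p["range_z"].shape
    u,v=np.meshgrid(np.arange(w),np.arange(h))
    n=cv2.undistortPoints(np.stack([u.ravel(),v.ravel()],1).astype(np.float64)[:,None],p["mtx"],np.array(p["D"]))[:,0]
    z=p["range_z"].ravel()
    c=np.c_[n*z[:,None],z]
    W=R.from_quat(p["orientation"]).apply(c)+p["position"]
    W[z<=0]=np.nan
    return W.reshape(h,w,3)
def project(p,X):
    r=R.from_quat(p["orientation"]).inv()
    c=r.apply(np.atleast_2d(X)-p["position"])
    return cv2.projectPoints(c,np.zeros(3),np.zeros(3),p["mtx"],np.array(p["D"]))[0][:,0]
def rect(P):
    (c,s,a)=cv2.minAreaRect((P[:,:2]*1000).astype(np.float32)); return np.round(c,1),np.round(s,1),round(a,2)
E
python3 - <<'E'
from h import *
d=pickle.load(open("d0.pkl","rb"))
for n in d:
    p=d[n];W=cloud(p);f=p["frame"].astype(int)
    print(n)
    def sel(cx,cy,r,z0,z1,extra=None):
        m=(abs(W[...,0]-cx)<r)&(abs(W[...,1]-cy)<r)&(W[...,2]>z0)&(W[...,2]<z1)
        if extra is not None:m&=extra
        return W[m]
    T=cloud(d["top"])
    rc=T[203,327];cc=T[202,181];mc=T[216,245]
    if n=="top":print(rc,cc,mc)
    for nm,c,r,a,b in [("roof",rc,.16,.058,.07),("blocks",cc,.16,.085,.1),("rim",cc,.16,.055,.066)]:
        P=sel(c[0],c[1],r,a,b);print(nm,len(P),rect(P),np.round(np.median(P,0),4))
    P=sel(mc[0],mc[1],.14,-.01,.02,f.max(-1)<35);print("mat",len(P),rect(P),np.median(P,0))
    P=sel(mc[0],mc[1],.3,-.02,.02,(f.min(-1)>60));print("table z",np.median(P[:,2]))
    P=sel(rc[0],rc[1],.16,.01,.1,f.min(-1)>150);print("white",len(P),rect(P),np.percentile(P[:,2],[5,50,95]))
    P=sel(rc[0],rc[1],.16,.047,.057);print("pull?",len(P),rect(P),P.mean(0))
    P=sel(rc[0],rc[1],.2,.012,.1);print("rack all",len(P),rect(P))
    uv=project(p,rc)[0];x,y=(int(uv[0])-50,int(uv[1])-45)
    crop=cv2.resize(cv2.cvtColor(p["frame"],cv2.COLOR_RGB2BGR)[y:y+85,x:x+100],None,fx=4,fy=4,interpolation=cv2.INTER_CUBIC)
    globals()[n+"c"]=crop
cv2.imwrite("pics/crop0.png",np.hstack([topc,sidec]))
E
```

```text
top
[ 0.55813643 -0.29829514  0.01774676] [0.56397176 0.28174059 0.01318622] [0.50844506 0.02758226 0.00688927]
roof 1271 (array([ 570.5, -297.9]), array([196.2, 192.9]), 81.53) [ 0.6091 -0.3017  0.064 ]
blocks 532 (array([588.9, 273.7]), array([132.3, 296.9]), 77.5) [0.4826 0.2758 0.092 ]
rim 292 (array([597.4, 259. ]), array([161.5, 286.5]), 66.73) [0.578  0.2685 0.06  ]
mat 1933 (array([507.6,  29. ]), array([191.5, 160.6]), 2.52) [0.50819171 0.02771041 0.0041829 ]
table z 0.0003883189680264909
white 314 (array([ 513.5, -277. ]), array([113.6,  71.8]), 79.68) [0.01550629 0.02224997 0.05394215]
pull? 73 (array([ 570.8, -293.1]), array([187.1, 191.6]), 78.96) [ 0.55505945 -0.2815075   0.05323887]
rack all 2702 (array([ 559.8, -299.3]), array([398. , 395.6]), 89.91)
side
roof 2920 (array([ 609.1, -303.3]), array([198.1, 112.3]), 81.25) [ 0.6072 -0.3147  0.0631]
blocks 407 (array([589.5, 268.7]), array([137.5, 298.5]), 76.97) [0.6595 0.266  0.0911]
rim 400 (array([590.9, 272.5]), array([134.4, 299.9]), 76.89) [0.5848 0.2418 0.0591]
mat 0 (array([0., 0.]), array([0., 0.]), 0.0) [nan nan nan]
table z -0.0006059022423754445
white 1085 (array([ 561.6, -294.8]), array([191.7, 208.5]), 81.43) [0.01782028 0.02085331 0.06354036]
pull? 221 (array([ 552.5, -327.9]), array([122.1, 217.2]), 21.44) [ 0.55537225 -0.35109777  0.05211177]
rack all 6192 (array([ 594.3, -313.9]), array([450.9, 302. ]), 76.1)
  return _methods._mean(a, axis=axis, dtype=dtype,
  ret = um.true_divide(
```

View pics/crop0.png

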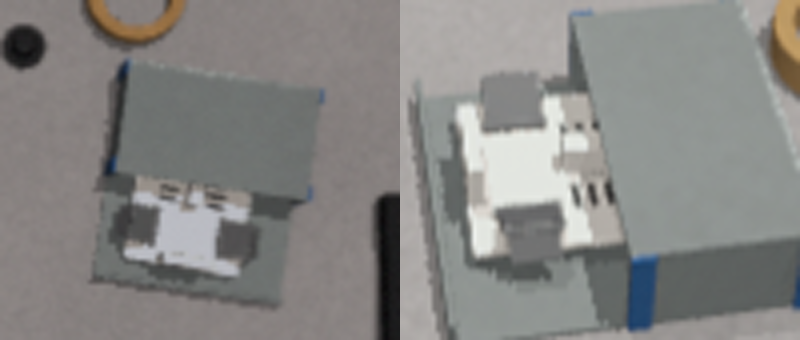

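The crop shows the cover level in the rack, pull at the front (crop about (180,270)), with the rib half under the roof. I'll fit poses with box models against both clouds.

```bash
cat >> h.py <<'E'
from scipy.optimize import least_squares
# boxes: xmin,xmax,ymin,ymax,zmin,zmax (mm)
COVER=[(-90,90,-58,58,12,17),(-90,-80,-25,25,17,50),(-30,30,-7,7,17,39)]
CASE=[(98,128,-65,65,0,92),(-128,-98,-65,65,0,92),(-92,92,52,57,0,60),(-92,92,-57,-52,0,60),(86,92,-57,57,0,60),(-92,-86,-57,57,0,60)]
MAT=[(-100,100,-85,85,0,4)]
def sdf(P,B):
    b=np.array(B,float)
    q=np.maximum(b[:,None,0::2]-P,P-b[:,None,1::2])
    d=np.linalg.norm(np.maximum(q,0),axis=2)+np.minimum(q.max(2),0)
    return np.abs(d).min(0)
def fit(P,B,x0,z0,scale=1.5):
    """P m, x0=(x,y mm,yaw deg); z0 mm origin height"""
    P=P*1000
    def loc(x):
        q=R.from_euler('z',-x[2],degrees=True).apply(P-[x[0],x[1],z0]); return q
    s=least_squares(lambda x:np.minimum(sdf(loc(x),B),12),x0,loss='soft_l1',f_scale=scale,x_scale=[1,1,.5],diff_step=1e-3)
    return s.x,np.mean(np.minimum(sdf(loc(s.x),B),12)),loc(s.x)
def near(W,x,y,r,z0,z1,m=True):
    return W[(np.hypot(W[...,0]-x/1000,W[...,1]-y/1000)<r/1000)&(W[...,2]>z0/1000)&(W[...,2]<z1/1000)&m]
E
python3 - <<'E'
from h import *
from plant import find_in
d=pickle.load(open("d0.pkl","rb"))
C={n:cloud(d[n]) for n in d}; F={n:d[n]["frame"].astype(int) for n in d}
for sets in (["top"],["side"],["top","side"]):
    print(sets)
    P=np.vstack([near(C[n],570,270,170,50,100) for n in sets]); x,e,_=fit(P,CASE,[570,272,-13],0);print("case",x.round(1),e)
    # cover : white, ahead of the roof front
    Q=[]
    for n in sets:
        m=(F[n].min(-1)>135)&(F[n].max(-1)-F[n].min(-1)<40)
        q=near(C[n],513,-277,110,12,60,m); Q.append(q)
    P=np.vstack(Q)
    a=np.deg2rad(-8.5); ax=P[:,0]*np.cos(a)+P[:,1]*np.sin(a)
    fr=(0.558*np.cos(a)-.298*np.sin(a)); P=P[ax<fr+.0]
    x,e,_=fit(P,COVER,[560,-295,-8.5],4);print("cover",len(P),x.round(1),e)
    ROOF=[(-60,60,-95,95,60,64)]
    P=np.vstack([near(C[n],610,-302,150,58,68) for n in sets]); x,e,l=fit(P,ROOF,[610,-302,-8.5],0);print("roof",x.round(1),e,np.percentile(l,[1,99],axis=0).round(1))
    P=np.vstack([near(C[n],480,-285,140,15,25) for n in sets])
    print(rect(P))
for n in ("cleaner","jar","tape","gear","carton"):
    r=find_in(n,d["top"])[:1]
    if r:
        b=r[0]["box"];print(n,round(r[0]["score"],2),np.round(C["top"][int(b[1]),int(b[0])],3))
E
```

```text
['top']
case [570.1 277.6 -12.9] 2.458061433889906
cover 372 [ 564.8 -282.9   -8.8] 2.4338549991723215
roof [ 608.1 -302.2   -8.6] 1.4341526938851505 [[-54.4 -94.6  58.3]
 [ 56.5  93.6  67.8]]
(array([ 508.6, -285. ]), array([192.4, 110.6]), 80.75)
['side']
case [569.7 277.7 -13.3] 2.2543363118522928
cover 1104 [ 566.6 -286.7  -10.2] 2.2809581149232856
roof [ 604.1 -303.1   -8.7] 1.0232020792053729 [[-50.1 -95.   59.3]
 [ 59.5  94.6  66.7]]
(array([ 518.4, -290.6]), array([195.4, 132.3]), 81.94)
['top', 'side']
case [569.9 277.6 -13.1] 2.3474932856298416
cover 1476 [ 566.7 -286.8  -10.4] 2.327293589865451
roof [ 604.4 -303.    -8.7] 1.1394416237815335 [[-50.4 -94.7  58.8]
 [ 59.4  94.6  67.6]]
(array([ 515.2, -290.7]), array([196.8, 133.7]), 83.44)
cleaner 0.63 [0.725 0.207 0.123]
tape 0.86 [ 0.751 -0.229 -0.003]
gear 0.63 [ 0.697 -0.123  0.032]
carton 0.85 [0.506 0.503 0.054]
```

```bash
cat >> h.py <<'E'
def down(yaw_y):  # tool pointing down, tool y at world yaw (deg)
    a=np.deg2rad(yaw_y); y=np.array([np.cos(a),np.sin(a),0]); z=np.array([0,0,-1.]); return R.from_matrix(np.c_[np.cross(y,z),y,z])
def delta(s,pos,rot):
    r0=R.from_quat(s["ee_rot"]); 
    return (r0.inv().apply(np.array(pos)-s["tcp_pos"])*1000).round(1), (r0.inv()*rot).as_rotvec(degrees=True).round(2)
E
python3 - <<'E'
from h import *
from plant import readout
d=pickle.load(open("d0.pkl","rb"))
for n in d:
    W=cloud(d[n]);F=d[n]["frame"].astype(int)
    for a,b in((35,60),(46,60)):
        P=near(W,484,-273,40,a,b,F.min(-1)>120);print(n,len(P),rect(P),P.mean(0).round(4),P[:,2].max())
s=readout.state()
c=np.deg2rad(-9)
for yw in(-9,171):
    print(delta(s,[.482,-.2725,.16],down(yw)))
E
```

```text
top 35 (array([ 482.2, -272.1]), array([50.2,  9.2]), 78.51) [ 0.482  -0.2735  0.0538] 0.05961418421260456
top 35 (array([ 482.2, -272.1]), array([50.2,  9.2]), 78.51) [ 0.482  -0.2735  0.0538] 0.05961418421260456
side 95 (array([ 482. , -271.7]), array([52.9,  9.8]), 79.67) [ 0.481  -0.2765  0.0502] 0.05498676880937181
side 79 (array([ 482.2, -271.1]), array([51.7,  9.7]), 79.7) [ 0.4816 -0.274   0.0522] 0.05498676880937181
(array([-549.3, -694.8,   88.8]), array([-2.000e-02,  2.000e-02,  7.677e+01]))
(array([-549.3, -694.8,   88.8]), array([-2.0000e-02, -2.0000e-02, -1.0323e+02]))
```

arm_command([
  [-0.5493, -0.6948, 0.0888, 0, 0, 75.8, 0.05],
  [-0.5493, -0.6948, 0.0888, 0, 0, 75.8, 0.05],
  [-0.5493, -0.6948, 0.0888, 0, 0, 75.8, 0.05],
  [-0.5493, -0.6948, 0.0888, 0, 0, 75.8, 0.05],
  [-0.5493, -0.6948, 0.0888, 0, 0, 75.8, 0.05],
  [-0.5493, -0.6948, 0.0888, 0, 0, 75.8, 0.05],
  [-0.5493, -0.6948, 0.0888, 0, 0, 75.8, 0.05],
  [-0.5493, -0.6948, 0.0888, 0, 0, 75.8, 0.05],
  [-0.5493, -0.6948, 0.0888, 0, 0, 75.8, 0.05],
  [-0.5493, -0.6948, 0.0888, 0, 0, 75.8, 0.05],
  [-0.5493, -0.6948, 0.0888, 0, 0, 75.8, 0.05],
  [-0.5493, -0.6948, 0.0888, 0, 0, 75.8, 0.05],
], grip_force=40)

```text
time: 1.55
tcp_pos: [0.4023, 0.0032, 0.1892]
ee_rot: [0.755, 0.656, 0.001, 0.0]
contact_force: [1.1, 0.7, -0.9]
grip_width: 0.0502
finger_force: 0.0
```

```bash
python3 - <<'E'
from h import *
from plant import readout
s=readout.state()
print(delta(s,[.482,-.272,.10],down(-10)))
E
```

```text
(array([-261.6,  117. ,   89. ]), array([ 0.07, -0.06,  2.01]))
```

arm_command([
  [-0.2616, 0.117, 0.089, 0, 0, 2, 0.036],
  [-0.2616, 0.117, 0.089, 0, 0, 2, 0.036],
  [-0.2616, 0.117, 0.089, 0, 0, 2, 0.036],
  [-0.2616, 0.117, 0.089, 0, 0, 2, 0.036],
  [-0.2616, 0.117, 0.089, 0, 0, 2, 0.036],
  [-0.2616, 0.117, 0.089, 0, 0, 2, 0.036],
  [-0.2616, 0.117, 0.089, 0, 0, 2, 0.036],
  [-0.2616, 0.117, 0.089, 0, 0, 2, 0.036],
  [-0.2616, 0.117, 0.089, 0, 0, 2, 0.036],
  [-0.2616, 0.117, 0.089, 0, 0, 2, 0.036],
  [-0.2616, 0.117, 0.089, 0, 0, 2, 0.036],
])

```text
time: 2.65
tcp_pos: [0.4818, -0.2689, 0.1003]
ee_rot: [0.765, 0.643, 0.0, 0.0]
contact_force: [-0.1, 0.2, 0.8]
grip_width: 0.036
finger_force: 0.0
```

```bash
python3 - <<'E'
from h import *
from plant import readout,cams
s=readout.state()
print(s["tcp_pos"],delta(s,[.482,-.272,.049],down(-10)))
p=cams.snapshot("side")
b=cv2.cvtColor(p["frame"],cv2.COLOR_RGB2BGR)[190:340,190:350]
cv2.imwrite("pics/s1.png",cv2.resize(b,None,fx=4,fy=4,interpolation=cv2.INTER_CUBIC))
E
```

```text
[ 0.48180494 -0.26892021  0.10031959] (array([-3. ,  0.7, 51.3]), array([ 0.04, -0.04,  0.1 ]))
```

View pics/s1.png

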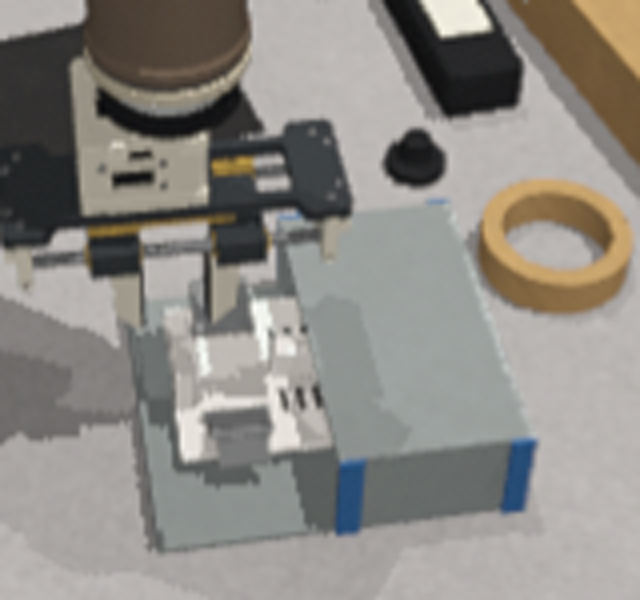

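The fingers straddle the pull (at crop (175,325)) and the body clears the roof. Descending and gripping.

arm_command([
  [-0.0015, 0.0004, 0.025, 0, 0, 0, 0.036],
  [-0.003, 0.0007, 0.045, 0, 0, 0, 0.036],
  [-0.003, 0.0007, 0.051, 0, 0, 0, 0.036],
  [-0.003, 0.0007, 0.051, 0, 0, 0, 0.036],
  [-0.003, 0.0007, 0.051, 0, 0, 0, 0.0],
  [-0.003, 0.0007, 0.051, 0, 0, 0, 0.0],
  [-0.003, 0.0007, 0.051, 0, 0, 0, 0.0],
  [-0.003, 0.0007, 0.051, 0, 0, 0, 0.0],
  [-0.003, 0.0007, 0.051, 0, 0, 0, 0.0],
  [-0.003, 0.0007, 0.051, 0, 0, 0, 0.0],
], grip_force=45)

```text
time: 3.7
tcp_pos: [0.482, -0.2736, 0.0494]
ee_rot: [0.766, 0.643, 0.0, 0.0]
contact_force: [-0.5, 1.8, 6.1]
grip_width: 0.0096
finger_force: 45.0
```

```bash
python3 - <<'E'
from h import *
from plant import readout
s=readout.state()
print(s["tcp_pos"],R.from_quat(s["ee_rot"]).as_matrix().round(3),s["contact_force"],s["grip_width"])
r0=R.from_quat(s["ee_rot"]);a=np.deg2rad(-10)
ex=np.array([np.cos(a),np.sin(a),0]);ey=np.array([-np.sin(a),np.cos(a),0])
piv=s["tcp_pos"]+ex*(85+75.5)/1000; piv[2]=.004
for th in (.05,.1,.15):   # +x end down, front up: rotation about +ey by th
    q=R.from_rotvec(ey*th); pos=piv+q.apply(s["tcp_pos"]-piv)
    print(th,delta(s,pos,q*r0), pos)
for dr in (110,):
    q=R.from_rotvec(ey*.15); pos=piv+q.apply(s["tcp_pos"]-piv)-ex*dr/1000; print(delta(s,pos,q*r0),pos)
E
```

```text
[ 0.48199309 -0.27360038  0.04942659] [[ 0.174  0.985  0.001]
 [ 0.985 -0.174 -0.   ]
 [ 0.     0.001 -1.   ]] [-0.47224025  1.84368332  6.11952703] 0.009559115063802644
0.05 (array([ 0. ,  2.5, -8. ]), array([ 2.86, -0.  ,  0.  ])) [ 0.48442652 -0.27402946  0.05739147]
0.1 (array([  0. ,   5.4, -15.8]), array([ 5.73, -0.  ,  0.  ])) [ 0.48724894 -0.27452713  0.06522291]
0.15 (array([  0. ,   8.6, -23.5]), array([ 8.59, -0.01,  0.  ])) [ 0.49045329 -0.27509214  0.07290132]
(array([-1.000e-01, -1.014e+02, -2.360e+01]), array([ 8.59, -0.01,  0.  ])) [ 0.38212444 -0.25599084  0.07290132]
```

arm_command([
  [0, 0.0012, -0.004, 1.43, 0, 0, 0.0],
  [0, 0.0025, -0.008, 2.86, 0, 0, 0.0],
  [0, 0.0039, -0.012, 4.3, 0, 0, 0.0],
  [0, 0.0054, -0.0158, 5.73, 0, 0, 0.0],
  [0, 0.007, -0.0197, 7.16, 0, 0, 0.0],
  [0, 0.0086, -0.0236, 8.59, 0, 0, 0.0],
  [0, 0.0086, -0.0236, 8.59, 0, 0, 0.0],
  [0, 0.0086, -0.0236, 8.59, 0, 0, 0.0],
])

```text
time: 4.5
tcp_pos: [0.4904, -0.2751, 0.0724]
ee_rot: [0.764, 0.641, -0.048, -0.057]
contact_force: [0.6, 0.6, 0.7]
grip_width: 0.0096
finger_force: 45.0
```

```bash
python3 - <<'E'
from h import *
from plant import readout,cams
s=readout.state()
print(s["tcp_pos"],s["contact_force"],s["moment"],s["grip_width"])
a=np.deg2rad(-10);ex=np.array([np.cos(a),np.sin(a),0])
r0=R.from_quat(s["ee_rot"]);print(r0.as_rotvec(degrees=True),r0.inv().apply(-ex*.11),r0.inv().apply([0,0,.05]))
p=cams.snapshot("side")
b=cv2.cvtColor(p["frame"],cv2.COLOR_RGB2BGR)[190:340,190:350]
cv2.imwrite("pics/s2.png",cv2.resize(b,None,fx=4,fy=4,interpolation=cv2.INTER_CUBIC))
E
```

```text
[ 0.49036166 -0.2750572   0.07235886] [0.58648532 0.63126815 0.72176296] [-0.22349501 -0.66929149 -0.04657731] 0.009564302882381404
[-132.76704429 -111.37559659    8.3006579 ] [-2.6232469e-05 -1.0878985e-01  1.6271689e-02] [-1.31172833e-05 -7.39621915e-03 -4.94499320e-02]
```

View pics/s2.png

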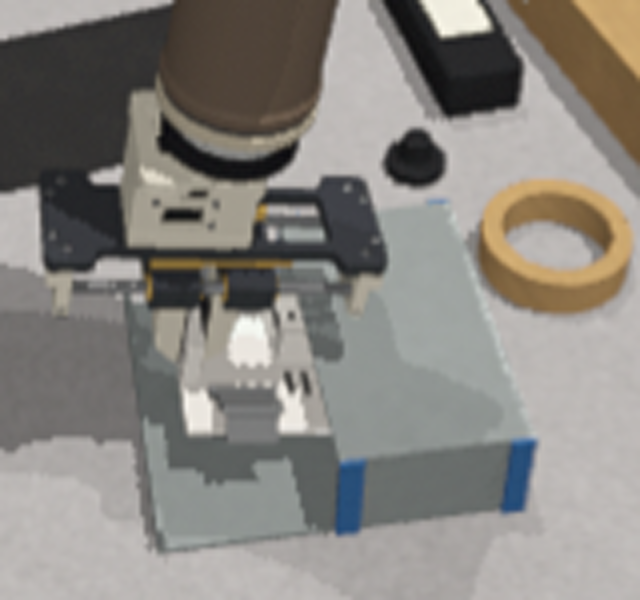

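arm_command([
  [0, -0.01, 0.0015, 0, 0, 0, 0.0],
  [0, -0.025, 0.0037, 0, 0, 0, 0.0],
  [0, -0.04, 0.006, 0, 0, 0, 0.0],
  [0, -0.055, 0.0082, 0, 0, 0, 0.0],
  [0, -0.07, 0.0105, 0, 0, 0, 0.0],
  [0, -0.085, 0.0127, 0, 0, 0, 0.0],
  [0, -0.1, 0.015, 0, 0, 0, 0.0],
  [0, -0.111, 0.0166, 0, 0, 0, 0.0],
  [0, -0.111, 0.0166, 0, 0, 0, 0.0],
  [0, -0.111, 0.0166, 0, 0, 0, 0.0],
])

```text
time: 5.55
tcp_pos: [0.3786, -0.2551, 0.0727]
ee_rot: [0.764, 0.641, -0.048, -0.058]
contact_force: [-2.8, 0.8, 1.2]
grip_width: 0.0097
finger_force: 45.0
```

```bash
python3 - <<'E'
from h import *
from plant import readout,cams
s=readout.state()
print(s["tcp_pos"],s["contact_force"],s["moment"],s["grip_width"])
r0=R.from_quat(s["ee_rot"]);print(r0.inv().apply([0,0,.06]))
p=cams.snapshot("side")
b=cv2.cvtColor(p["frame"],cv2.COLOR_RGB2BGR)[190:340,190:350]
cv2.imwrite("pics/s3.png",cv2.resize(b,None,fx=4,fy=4,interpolation=cv2.INTER_CUBIC))
E
```

```text
[ 0.37863812 -0.25512078  0.07265205] [-2.82422594  0.7719009   1.15880115] [-0.14439542  0.15269395 -0.00214114] 0.009724511752566445
[ 3.85312110e-05 -9.02658077e-03 -5.93171085e-02]
```

View pics/s3.png

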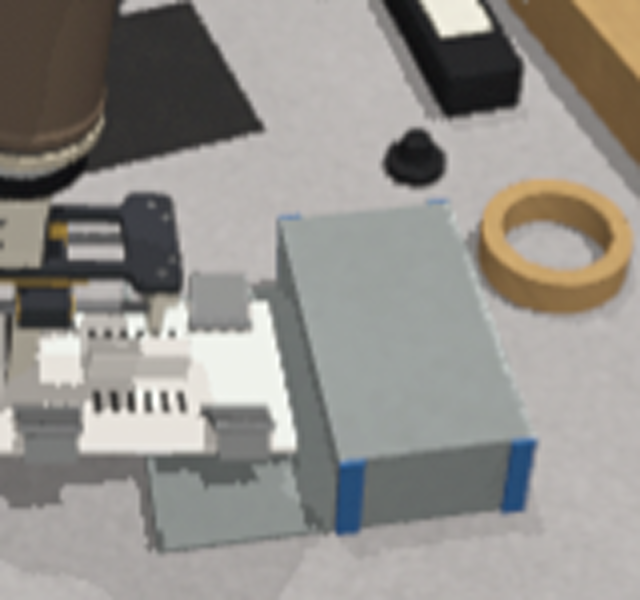

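The cover's rear edge (crop x about 290) is clear of the roof front (x about 330). Lifting.

arm_command([
  [0, -0.0015, -0.01, 0, 0, 0, 0.0],
  [0, -0.0036, -0.024, 0, 0, 0, 0.0],
  [0, -0.006, -0.04, 0, 0, 0, 0.0],
  [0, -0.009, -0.06, 0, 0, 0, 0.0],
  [0, -0.009, -0.06, 0, 0, 0, 0.0],
  [0, -0.009, -0.06, 0, 0, 0, 0.0],
])

```text
time: 6.2
tcp_pos: [0.3801, -0.2553, 0.1333]
ee_rot: [0.764, 0.641, -0.048, -0.057]
contact_force: [0.3, 0.7, -2.3]
grip_width: 0.0097
finger_force: 45.0
```

```bash
python3 - <<'E'
from h import *
from plant import readout,cams
s=readout.state()
print(s["tcp_pos"],s["contact_force"],s["moment"],s["grip_width"])
d={n:cams.snapshot(n) for n in("top","side")};pickle.dump(d,open("d1.pkl","wb"))
# fit plane to the white plate top in both clouds
t=s["tcp_pos"]
for n in d:
    W=cloud(d[n]);F=d[n]["frame"].astype(int)
    P=near(W,t[0]*1000+110,t[1]*1000-19,75,60,160,(F.min(-1)>110)&(np.ptp(F,axis=-1)<40))
    A=np.c_[P,np.ones(len(P))]
    best=0
    rng=np.random.default_rng(0)
    for _ in range(500):
        q=P[rng.choice(len(P),3,False)];nn=np.cross(q[1]-q[0],q[2]-q[0]);nn/=np.linalg.norm(nn)+1e-12
        m=abs((P-q[0])@nn)<.003
        if nn[2]**2>.8 and m.sum()>best:best=m.sum();bm=m
    c=P[bm].mean(0);nn=np.linalg.svd(P[bm]-c)[2][2];nn*=np.sign(nn[2])
    a=np.deg2rad(-10);print(n,len(P),best,c,"tilt fwd",np.degrees(nn@[np.cos(a),np.sin(a),0]),"side",np.degrees(nn@[-np.sin(a),np.cos(a),0]))
W=cloud(d["top"]);F=d["top"]["frame"].astype(int)
P=near(W,508,28,150,-5,15,F.max(-1)<40);print("mat",fit(P,MAT,[508,29,2],0)[:2],rect(P))
E
```

```text
[ 0.38006501 -0.25527077  0.13334439] [ 0.30195169  0.68976475 -2.328882  ] [-0.11440899 -0.01857598 -0.00995835] 0.009696373053287159
top 461 262 [ 0.50347178 -0.26080931  0.08659092] tilt fwd 9.993561553093455 side -0.9438268882383517
side 2039 1239 [ 0.48249697 -0.27846181  0.08646331] tilt fwd 8.760977388092524 side -0.1829837277523234
mat (array([508.,  29.,   2.]), np.float64(2.127934999792173)) (array([507.7,  28.9]), array([192.2, 161.6]), 2.36)
```

```bash
python3 - <<'E'
from h import *
from plant import readout
s=readout.state();r0=R.from_quat(s["ee_rot"]);t=s["tcp_pos"];g=np.array([.423,.026,.12]);r1=down(2)
rv=(r0.inv()*r1).as_rotvec()
up=t+[0,0,.02]
for f in (0,.08,.18,.3,.42,.54,.66,.78,.9,.97,1): 
    p,w=delta(s,up+(g-up)*f,r0*R.from_rotvec(rv*f));print([*(p/1000).round(4).tolist(),*w.round(1).tolist(),0.0],end=",")
E
```

```text
[0.0, -0.003, -0.0198, 0.0, 0.0, 0.0, 0.0],[0.0228, -0.0031, -0.0171, -0.7, -0.1, -1.0, 0.0],[0.0512, -0.0032, -0.0138, -1.6, -0.2, -2.2, 0.0],[0.0853, -0.0032, -0.0098, -2.6, -0.3, -3.6, 0.0],[0.1194, -0.0033, -0.0058, -3.6, -0.4, -5.0, 0.0],[0.1535, -0.0034, -0.0018, -4.6, -0.5, -6.5, 0.0],[0.1876, -0.0035, 0.0022, -5.7, -0.6, -7.9, 0.0],[0.2218, -0.0036, 0.0061, -6.7, -0.7, -9.3, 0.0],[0.2559, -0.0037, 0.0101, -7.8, -0.8, -10.8, 0.0],[0.2758, -0.0038, 0.0125, -8.4, -0.9, -11.6, 0.0],[0.2843, -0.0038, 0.0135, -8.6, -0.9, -12.0, 0.0],
```

arm_command([
  [0.0, -0.003, -0.02, 0, 0, 0, 0.0],
  [0.023, -0.003, -0.017, -0.7, -0.1, -1.0, 0.0],
  [0.051, -0.003, -0.014, -1.6, -0.2, -2.2, 0.0],
  [0.085, -0.003, -0.01, -2.6, -0.3, -3.6, 0.0],
  [0.119, -0.003, -0.006, -3.6, -0.4, -5.0, 0.0],
  [0.1535, -0.0034, -0.002, -4.6, -0.5, -6.5, 0.0],
  [0.188, -0.0035, 0.002, -5.7, -0.6, -7.9, 0.0],
  [0.222, -0.0036, 0.006, -6.7, -0.7, -9.3, 0.0],
  [0.256, -0.0037, 0.01, -7.8, -0.8, -10.8, 0.0],
  [0.276, -0.0038, 0.0125, -8.4, -0.9, -11.6, 0.0],
  [0.284, -0.0038, 0.0135, -8.6, -0.9, -12.0, 0.0],
  [0.284, -0.0038, 0.0135, -8.6, -0.9, -12.0, 0.0],
])

```text
time: 7.5
tcp_pos: [0.4228, 0.0258, 0.1199]
ee_rot: [0.694, 0.72, -0.0, -0.0]
contact_force: [-0.1, -0.2, -3.2]
grip_width: 0.0096
finger_force: 45.0
```

```bash
cat >> h.py <<'E'
def white(F,t=110): return (F.min(-1)>t)&(np.ptp(F,axis=-1)<40)
def plane(P,ex,ey,tol=.003):
    best=0;rng=np.random.default_rng(0)
    for _ in range(500):
        q=P[rng.choice(len(P),3,False)];nn=np.cross(q[1]-q[0],q[2]-q[0]);nn/=np.linalg.norm(nn)+1e-12
        m=abs((P-q[0])@nn)<tol
        if nn[2]**2>.8 and m.sum()>best:best=m.sum();bm=m
    c=P[bm].mean(0);nn=np.linalg.svd(P[bm]-c)[2][2];nn*=np.sign(nn[2])
    return best,c.round(4),np.degrees(nn@ex).round(2),np.degrees(nn@ey).round(2)
def axes(yaw): a=np.deg2rad(yaw);return np.array([np.cos(a),np.sin(a),0]),np.array([-np.sin(a),np.cos(a),0])
E
python3 - <<'E'
from h import *
from plant import readout,cams
s=readout.state();t=s["tcp_pos"]*1000
print(t,s["contact_force"],s["moment"],s["grip_width"],delta(s,[.423,.026,.05],down(2)))
for n in("top","side"):
    p=cams.snapshot(n);W=cloud(p);F=p["frame"].astype(int)
    P=near(W,t[0]+110,t[1]+3,75,60,130,white(F));print(n,len(P),plane(P,*axes(2)))
E
```

```text
[422.80870812  25.82033544 119.94148472] [-0.13842993 -0.19874244 -3.16857238] [-0.14993479  0.27201508 -0.04578518] 0.009566404817954227 (array([ 0.2,  0.2, 69.9]), array([-0.04,  0.03,  0.1 ]))
top 574 (np.int64(333), array([0.5435, 0.0311, 0.0904]), np.float64(1.07), np.float64(-1.03))
side 1121 (np.int64(699), array([0.5272, 0.0241, 0.0906]), np.float64(0.17), np.float64(0.04))
```

arm_command([
  [0, 0, 0.02, 0, 0, 0, 0.0],
  [0, 0, 0.04, 0, 0, 0, 0.0],
  [0, 0, 0.055, 0, 0, 0, 0.0],
  [0, 0, 0.062, 0, 0, 0, 0.0],
  [0, 0, 0.066, 0, 0, 0, 0.0],
  [0, 0, 0.068, 0, 0, 0, 0.0],
  [0, 0, 0.0695, 0, 0, 0, 0.0],
  [0, 0, 0.0695, 0, 0, 0, 0.0],
])

```text
time: 8.4
tcp_pos: [0.4236, 0.0252, 0.0513]
ee_rot: [0.695, 0.719, 0.001, 0.0]
contact_force: [0.4, -0.1, -2.1]
grip_width: 0.01
finger_force: 45.0
```

arm_command([
  [0, 0, 0.001, 0, 0, 0, 0.0],
  [0, 0, 0.0018, 0, 0, 0, 0.0],
  [0, 0, 0.0018, 0, 0, 0, 0.0],
])

```text
time: 8.7
tcp_pos: [0.4235, 0.0254, 0.0494]
ee_rot: [0.695, 0.719, 0.001, 0.0]
contact_force: [-0.4, 0.5, -0.5]
grip_width: 0.0097
finger_force: 45.0
```

```bash
python3 - <<'E'
from h import *
from plant import readout,cams
s=readout.state();t=s["tcp_pos"]*1000
print(t,s["contact_force"],s["moment"])
for n in("top","side"):
    p=cams.snapshot(n);W=cloud(p);F=p["frame"].astype(int)
    P=near(W,t[0]+110,t[1]+3,75,10,60,white(F));print(n,len(P),plane(P,*axes(2)))
E
```

```text
[423.47405242  25.39895632  49.43265503] [-0.44334608  0.48249685 -0.48721608] [-0.01710603  0.18082584  0.01091795]
top 538 (np.int64(295), array([0.5467, 0.0297, 0.0203]), np.float64(-0.07), np.float64(-0.26))
side 1088 (np.int64(679), array([0.5273, 0.0245, 0.0202]), np.float64(0.19), np.float64(-0.26))
```

arm_command([
  [0, 0, 0, 0, 0, 0, 0.036],
  [0, 0, 0, 0, 0, 0, 0.036],
  [0, 0, 0, 0, 0, 0, 0.036],
  [0, 0, 0, 0, 0, 0, 0.036],
  [0, 0, -0.02, 0, 0, 0, 0.036],
  [0, 0, -0.05, 0, 0, 0, 0.036],
  [0, 0, -0.09, 0, 0, -8, 0.036],
  [0, -0.02, -0.11, 0, 0, -16, 0.036],
  [0, -0.04, -0.11, 0, 0, -24, 0.036],
  [0, -0.05, -0.11, 0, 0, -32, 0.036],
  [0, -0.05, -0.11, 0, 0, -40, 0.036],
  [0, -0.05, -0.11, 0, 0, -48, 0.036],
])

```text
time: 10.0
tcp_pos: [0.3729, 0.0236, 0.1594]
ee_rot: [0.339, 0.941, 0.0, 0.0]
contact_force: [-0.2, 0.2, 0.3]
grip_width: 0.0358
finger_force: 0.0
```

arm_command([
  [0, 0, 0, 0, 0, -8, 0.044],
  [0, 0, 0, 0, 0, -16, 0.044],
  [0, 0, 0, 0, 0, -24, 0.044],
  [0, 0, 0, 0, 0, -32, 0.044],
  [0, 0, 0, 0, 0, -40, 0.044],
  [0, 0, 0, 0, 0, -42, 0.044],
])

```text
time: 10.6
tcp_pos: [0.3732, 0.0234, 0.1592]
ee_rot: [-0.02, 1.0, 0.0, 0.0]
contact_force: [0.7, 0.4, 0.3]
grip_width: 0.044
finger_force: 0.0
```

```bash
python3 - <<'E'
from h import *
from plant import readout,cams
s=readout.state();t=s["tcp_pos"]*1000
print(t,s["contact_force"])
d={n:cams.snapshot(n) for n in("top","side")};pickle.dump(d,open("d2.pkl","wb"))
Q=[]
for n in d:
    W=cloud(d[n]);F=d[n]["frame"].astype(int)
    P=near(W,508,29,110,15,60,white(F));Q.append(P);x,e,_=fit(P,COVER,[508,28,2],4);print(n,len(P),x.round(1),round(e,2),plane(near(W,530,29,60,10,30,white(F)),*axes(2)))
    P=near(W,510,29,40,37,48,white(F));print(" rib",len(P),rect(P))
    P=near(W,423,25,40,45,60,white(F));print(" pull",len(P),rect(P) if len(P) else 0)
x,e,_=fit(np.vstack(Q),COVER,[508,28,2],4);print(x,e)
im=[cv2.cvtColor(d[n]["frame"],cv2.COLOR_RGB2BGR) for n in d]
a=im[0][150:270,170:290];b=im[1][130:250,150:270]
cv2.imwrite("pics/p4.png",cv2.resize(np.hstack([a,b]),None,fx=3.3,fy=3.3,interpolation=cv2.INTER_CUBIC))
E
```

```text
[373.19340327  23.42030686 159.19009775] [0.70512717 0.38573181 0.29659455]
top 1048 [509.6  27.8   2.5] 2.38 (np.int64(346), array([0.5279, 0.0297, 0.0213]), np.float64(-0.84), np.float64(-1.14))
 rib 44 (array([507.2,  29.3]), array([11.7, 54.5]), 89.9)
 pull 36 (array([422.3,  27.5]), array([46. ,  7.8]), 89.83)
side 1644 [507.2  30.4   2.2] 3.62 (np.int64(511), array([0.5302, 0.0235, 0.0203]), np.float64(-0.14), np.float64(-0.19))
 rib 83 (array([507.4,  30.4]), array([58.7, 17.9]), 1.57)
 pull 49 (array([422. ,  26.9]), array([ 9.8, 52.3]), 2.34)
[507.47433683  30.33944966   2.34640983] 3.1471190078034224
```

View pics/p4.png

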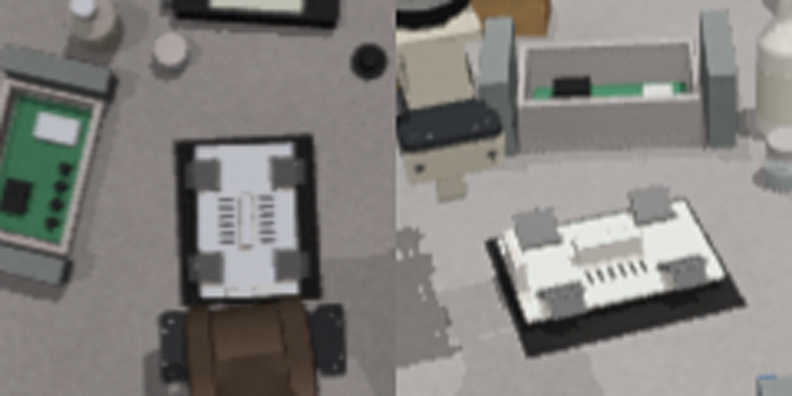

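Cover lies flat, fully on the mat, tabs up (left panel about (247,220)). Now for the rib.

```bash
python3 - <<'E'
from h import *
from plant import readout
s=readout.state()
print(delta(s,[.504,.0297,.09],down(92.2)),delta(s,[.504,.0297,.0455],down(92.2)))
E
```

```text
(array([-130.9,    1.7,   69.3]), array([ 0.  ,  0.04, -0.19])) (array([-130.9,    1.7,  113.8]), array([ 0.  ,  0.04, -0.19]))
```

arm_command([
  [-0.045, 0.001, 0.01, 0, 0, -0.2, 0.044],
  [-0.09, 0.0017, 0.03, 0, 0, -0.2, 0.044],
  [-0.12, 0.0017, 0.055, 0, 0, -0.2, 0.044],
  [-0.131, 0.0017, 0.07, 0, 0, -0.2, 0.044],
  [-0.131, 0.0017, 0.08, 0, 0, -0.2, 0.044],
  [-0.131, 0.0017, 0.1, 0, 0, -0.2, 0.044],
  [-0.131, 0.0017, 0.112, 0, 0, -0.2, 0.044],
  [-0.131, 0.0017, 0.1138, 0, 0, -0.2, 0.044],
  [-0.131, 0.0017, 0.1138, 0, 0, -0.2, 0.044],
])

```text
time: 11.6
tcp_pos: [0.5037, 0.0298, 0.0457]
ee_rot: [-0.019, 1.0, -0.0, 0.0]
contact_force: [-0.1, -0.6, -0.5]
grip_width: 0.044
finger_force: 0.0
```

arm_command([
  [0, 0, 0, 0, 0, 0, 0.03],
  [0, 0, 0, 0, 0, 0, 0.02],
  [0, 0, 0, 0, 0, 0, 0.0],
  [0, 0, 0, 0, 0, 0, 0.0],
  [0, 0, 0, 0, 0, 0, 0.0],
  [0, 0, 0, 0, 0, 0, 0.0],
], grip_force=45)

```text
time: 12.2
tcp_pos: [0.5044, 0.0299, 0.0458]
ee_rot: [-0.019, 1.0, 0.0, 0.001]
contact_force: [-1.2, 1.7, 5.9]
grip_width: 0.014
finger_force: 45.0
```

arm_command([
  [0, 0, -0.004, 0, 0, 0, 0.0],
  [0, 0, -0.02, 0, 0, 0, 0.0],
  [0, 0, -0.05, 0, 0, 0, 0.0],
  [0, 0, -0.085, 0, 0, 0, 0.0],
  [0, 0, -0.115, 0, 0, 0, 0.0],
  [0, 0, -0.125, 0, 0, 0, 0.0],
  [0, 0, -0.125, 0, 0, 0, 0.0],
])

```text
time: 12.9
tcp_pos: [0.5047, 0.0299, 0.1713]
ee_rot: [-0.019, 1.0, 0.0, 0.001]
contact_force: [0.1, 0.8, -2.6]
grip_width: 0.0138
finger_force: 45.0
```

```bash
python3 - <<'E'
from h import *
from plant import readout
s=readout.state();r0=R.from_quat(s["ee_rot"]);t=s["tcp_pos"];print(t,s["contact_force"],s["grip_width"])
print(delta(s,[.5665,.2784,.17],down(76.7)))
E
```

```text
[0.50465387 0.02988513 0.17133265] [ 0.08050653  0.84920258 -2.56598352] 0.013829813943898088
(array([-71.4, 246. ,   1.7]), array([ 0.05,  0.16, 15.5 ]))
```

arm_command([
  [-0.005, 0.017, 0, 0, 0, 1, 0.0],
  [-0.013, 0.044, 0, 0, 0, 2.7, 0.0],
  [-0.023, 0.079, 0.001, 0, 0, 5, 0.0],
  [-0.034, 0.116, 0.001, 0, 0, 7.3, 0.0],
  [-0.044, 0.152, 0.001, 0, 0, 9.6, 0.0],
  [-0.054, 0.187, 0.001, 0, 0, 11.8, 0.0],
  [-0.063, 0.218, 0.0015, 0, 0, 13.7, 0.0],
  [-0.069, 0.238, 0.0017, 0, 0, 15, 0.0],
  [-0.0714, 0.246, 0.0017, 0, 0, 15.5, 0.0],
  [-0.0714, 0.246, 0.0017, 0, 0, 15.5, 0.0],
  [-0.0714, 0.246, 0.0017, 0, 0, 15.5, 0.0],
])

```text
time: 14.0
tcp_pos: [0.5657, 0.2764, 0.1679]
ee_rot: [0.116, 0.993, -0.001, -0.0]
contact_force: [0.1, -1.0, -2.4]
grip_width: 0.0136
finger_force: 45.0
```

```bash
python3 - <<'E'
from h import *
from plant import readout,cams
s=readout.state();t=s["tcp_pos"]*1000;print(t,s["contact_force"],s["grip_width"])
d={n:cams.snapshot(n) for n in("top","side")};pickle.dump(d,open("d3.pkl","wb"))
for n in d:
    W=cloud(d[n]);F=d[n]["frame"].astype(int);w=white(F,125)
    P=near(W,570,277,125,132,150,w); print(n,len(P),plane(P,*axes(-13)))
    P2=near(W,570,277,125,138,182,w);x,e,l=fit(P2,COVER,[570,277,-13],128.5);print(" cover",len(P2),x.round(1),round(e,2))
    P3=near(W,487,297,45,162,185,w);print(" pull",len(P3),rect(P3) if len(P3) else 0)
    P4=near(W,570,277,150,80,98,~w);x,e,l=fit(P4,CASE[:2],[570,277.6,-13],0);print(" blocks",len(P4),x.round(1),round(e,2))
im=[cv2.cvtColor(d[n]["frame"],cv2.COLOR_RGB2BGR) for n in d]
a=im[0][140:260,120:240];b=im[1][90:210,150:270]
cv2.imwrite("pics/p5.png",cv2.resize(np.hstack([a,b]),None,fx=3.3,fy=3.3,interpolation=cv2.INTER_CUBIC))
E
```

```text
[565.68609728 276.37332474 167.85624917] [ 0.12919339 -0.9893812  -2.36720013] 0.013578117207522122
top 301 (np.int64(209), array([0.605 , 0.2556, 0.1429]), np.float64(0.12), np.float64(1.94))
 cover 294 [569.4 274.8 -13. ] 1.53
 pull 0 0
 blocks 314 [570.4 278.1 -12.6] 2.11
side 598 (np.int64(531), array([0.5695, 0.261 , 0.1428]), np.float64(0.18), np.float64(-0.03))
 cover 819 [567.2 273.7 -14.3] 3.01
 pull 35 (array([484.2, 290.3]), array([46.5,  9.6]), 78.61)
 blocks 189 [570.  278.2 -13.3] 1.34
```

View pics/p5.png

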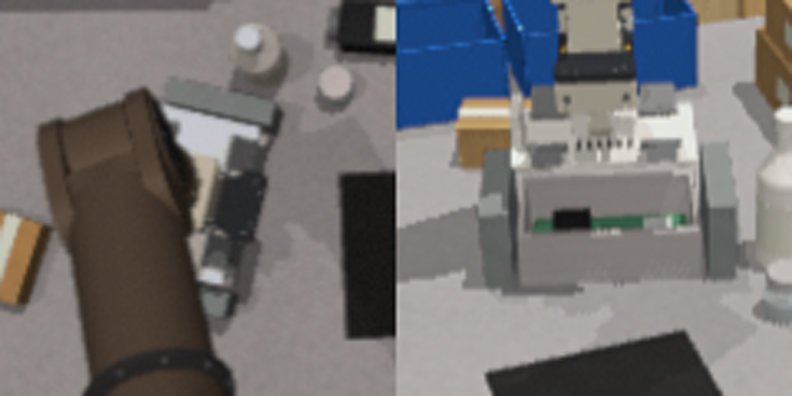

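```bash
python3 - <<'E'
from h import *
from plant import readout
s=readout.state();t=s["tcp_pos"]
print(delta(s,t+[.0014,.0025,.106-t[2]],down(76.9)))
E
```

```text
(array([-0.8,  2.8, 62.6]), array([-0.05,  0.03, -0.31]))
```

arm_command([
  [-0.0008, 0.0028, 0.01, 0, 0, -0.2, 0.0],
  [-0.0008, 0.0028, 0.025, 0, 0, -0.2, 0.0],
  [-0.0008, 0.0028, 0.042, 0, 0, -0.2, 0.0],
  [-0.0008, 0.0028, 0.055, 0, 0, -0.2, 0.0],
  [-0.0008, 0.0028, 0.0615, 0, 0, -0.2, 0.0],
  [-0.0008, 0.0028, 0.0625, 0, 0, -0.2, 0.0],
  [-0.0008, 0.0028, 0.0625, 0, 0, -0.2, 0.0],
])

```text
time: 14.8
tcp_pos: [0.5677, 0.2809, 0.1064]
ee_rot: [0.114, 0.993, 0.0, 0.0]
contact_force: [0.1, 0.2, -2.2]
grip_width: 0.0137
finger_force: 45.0
```

```bash
python3 - <<'E'
from h import *
from plant import readout,cams
s=readout.state();t=s["tcp_pos"]*1000;print(t,s["contact_force"],s["ee_rot"])
d={n:cams.snapshot(n) for n in("top","side")};pickle.dump(d,open("d4.pkl","wb"))
for n in d:
    W=cloud(d[n]);F=d[n]["frame"].astype(int);w=white(F,125)
    P=near(W,570,277,125,70,90,w); print(n,len(P),plane(P,*axes(-13)))
    P2=near(W,570,277,125,76,120,w);x,e,l=fit(P2,COVER,[570,277,-13],66);print(" cover",len(P2),x.round(1),round(e,2))
    # white extents in case frame about (570,277.8)
    q=R.from_euler('z',13.1,degrees=True).apply(near(W,570,277,125,76,85,w)*1000-[570,277.8,0]); print(" ext",np.percentile(q,[1,5,95,99],axis=0).round(1)[:,:2].tolist())
E
```

```text
[567.66808257 280.87583686 106.36924531] [ 0.12884455  0.1702857  -2.17308127] [1.14129392e-01 9.93465795e-01 4.09136583e-05 4.40999988e-04]
top 289 (np.int64(166), array([0.6051, 0.262 , 0.0814]), np.float64(-0.97), np.float64(-0.54))
 cover 281 [569.8 279.2 -11.8] 1.84
 ext [[-89.3, -54.5], [-84.8, -48.6], [88.1, 31.9], [89.5, 44.3]]
side 613 (np.int64(501), array([0.5715, 0.2662, 0.0814]), np.float64(0.13), np.float64(-0.21))
 cover 925 [573.9 278.1 -13.1] 4.38
 ext [[-88.2, -58.4], [-79.9, -55.0], [85.0, 35.4], [88.9, 54.4]]
```

```bash
python3 - <<'E'
from h import *
from plant import readout
s=readout.state();t=s["tcp_pos"];print(t)
print(delta(s,np.array([.5671,.2791,.1015]),down(76.9)))
E
```

```text
[0.5679726  0.28105172 0.10699562]
(array([ 0.4, -2.1,  5.5]), array([ 0.05,  0.09, -0.  ]))
```

arm_command([
  [0.0004, -0.0021, 0, 0, 0, 0, 0.0],
  [0.0004, -0.0021, 0, 0, 0, 0, 0.0],
  [0.0004, -0.0021, 0.003, 0, 0, 0, 0.0],
  [0.0004, -0.0021, 0.006, 0, 0, 0, 0.0],
  [0.0004, -0.0021, 0.008, 0, 0, 0, 0.0],
  [0.0004, -0.0021, 0.008, 0, 0, 0, 0.0],
])

```text
time: 15.5
tcp_pos: [0.5663, 0.2788, 0.0978]
ee_rot: [0.114, 0.993, -0.0, 0.0]
contact_force: [0.3, -0.2, -3.5]
grip_width: 0.0135
finger_force: 45.0
```

arm_command([
  [0, 0, 0.002, 0, 0, 0, 0.0],
  [0, 0, 0.004, 0, 0, 0, 0.0],
  [0, 0, 0.006, 0, 0, 0, 0.0],
  [0, 0, 0.007, 0, 0, 0, 0.0],
  [0, 0, 0.007, 0, 0, 0, 0.0],
])

```text
time: 16.0
tcp_pos: [0.5665, 0.2789, 0.0911]
ee_rot: [0.114, 0.993, -0.0, 0.0]
contact_force: [-0.2, -0.7, -2.7]
grip_width: 0.0137
finger_force: 45.0
```

arm_command([
  [0, 0, 0.001, 0, 0, 0, 0.0],
  [0, 0, 0.002, 0, 0, 0, 0.0],
  [0, 0, 0.003, 0, 0, 0, 0.0],
  [0, 0, 0.003, 0, 0, 0, 0.0],
])

```text
time: 16.4
tcp_pos: [0.5668, 0.279, 0.0899]
ee_rot: [0.114, 0.993, 0.0, 0.0]
contact_force: [-5.7, -2.1, 12.8]
grip_width: 0.0134
finger_force: 45.0
```

```bash
python3 - <<'E'
from h import *
from plant import readout,cams
s=readout.state();t=s["tcp_pos"]*1000;print(t,s["contact_force"],s["moment"])
for n in("top","side"):
    p=cams.snapshot(n);W=cloud(p);F=p["frame"].astype(int);w=white(F,125)
    P=near(W,570,277,125,58,72,w); print(n,len(P),plane(P,*axes(-13)))
E
```

```text
[566.75039683 278.99133129  89.85791279] [-5.73135402 -2.12017145 12.75579246] [-5.21900552e-01  1.09554038e+00  9.14334431e-04]
top 275 (np.int64(177), array([0.6026, 0.2569, 0.0642]), np.float64(0.23), np.float64(-0.65))
side 594 (np.int64(510), array([0.5732, 0.2631, 0.0643]), np.float64(0.19), np.float64(-0.08))
```

Home on the rim (plate top about 64–65 mm, level). Release and rise.

arm_command([
  [0, 0, -0.0015, 0, 0, 0, 0.0],
  [0, 0, -0.0015, 0, 0, 0, 0.02],
  [0, 0, -0.0015, 0, 0, 0, 0.04],
  [0, 0, -0.0015, 0, 0, 0, 0.04],
  [0, 0, -0.0015, 0, 0, 0, 0.04],
  [0, 0, -0.03, 0, 0, 0, 0.04],
  [0, 0, -0.07, 0, 0, 0, 0.02],
  [0, 0, -0.09, 0, 0, 0, 0.0],
  [0, 0, -0.09, 0, 0, 0, 0.0],
  [0, 0, -0.09, 0, 0, 0, 0.0],
])

```text
time: 17.5
tcp_pos: [0.5666, 0.279, 0.1784]
ee_rot: [0.114, 0.993, 0.0, 0.001]
contact_force: [0.5, 0.8, -1.3]
grip_width: 0.0127
finger_force: 0.0
```

```bash
python3 - <<'E'
from h import *
from plant import readout,cams,find_in
s=readout.state();t=s["tcp_pos"]*1000;print(t,s["contact_force"],s["grip_width"])
for n in("top","side"):
    p=cams.snapshot(n);W=cloud(p);F=p["frame"].astype(int);w=white(F,125)
    P=near(W,570,277,125,58,72,w); print(n,len(P),plane(P,*axes(-13)))
    P2=near(W,570,277,125,60,100,w);x,e,l=fit(P2,COVER,[570,277,-13],48);print(" cover",len(P2),x.round(1),round(e,2))
    g=(F.max(-1)<150)&(np.ptp(F,axis=-1)<25)
    q=R.from_euler('z',13.1,degrees=True).apply((W.reshape(-1,3)*1000-[570,277.8,48]))
    for sx in(1,-1):
        for sy in(1,-1):
            m=(abs(q[:,0]-sx*55)<20)&(q[:,1]*sy>32)&(q[:,1]*sy<72)&(q[:,2]>20)&(q[:,2]<60)
            print("  tab",sx,sy,m.sum(),q[m].mean(0).round(1) if m.any() else '',np.percentile(q[m][:,2],95).round(1) if m.any() else '')
    if n=="side":
        b=cv2.cvtColor(p["frame"],cv2.COLOR_RGB2BGR)[90:210,150:290]
        cv2.imwrite("pics/p6.png",cv2.resize(b,None,fx=4,fy=4,interpolation=cv2.INTER_CUBIC))
    for r in find_in("cleaner",p)[:1]: bb=r["box"];print("cleaner",bb,W[int(bb[1]),int(bb[0])])
P=near(W,725,205,60,60,180);print(len(P),P.mean(0),rect(P))
E
```

```text
[566.55057083 279.04257114 178.36865328] [ 0.47789648  0.76007589 -1.33193228] 0.012666220187445608
top 319 (np.int64(206), array([0.5968, 0.2633, 0.0652]), np.float64(0.3), np.float64(-0.68))
 cover 317 [569.7 274.5 -11.5] 2.35
  tab 1 1 18 [65.6 40.4 28.4] 38.0
  tab 1 -1 70 [ 57.3 -51.4  32.7] 44.3
  tab -1 1 0  
  tab -1 -1 88 [-56.4 -51.9  32.6] 42.2
cleaner [198.1, 157.3, 16.3, 19.5] [0.72474956 0.20271351 0.123419  ]
side 669 (np.int64(569), array([0.5722, 0.2673, 0.064 ]), np.float64(-0.16), np.float64(-0.28))
 cover 1036 [570.1 277.3 -13.7] 3.7
  tab 1 1 84 [55.5 46.8 30.5] 37.2
  tab 1 -1 68 [ 54.8 -63.6  30.9] 38.7
  tab -1 1 86 [-55.5  46.1  31.9] 41.2
  tab -1 -1 67 [-55.  -61.2  30. ] 38.7
cleaner [328.2, 251.2, 40.0, 32.7] [ 7.60760077e-01 -2.18218867e-01 -2.66789564e-04]
549 [0.72457626 0.19600664 0.10621648] (array([711.1, 199.8]), array([70.8, 98.1]), 57.66)
```

View pics/p6.png

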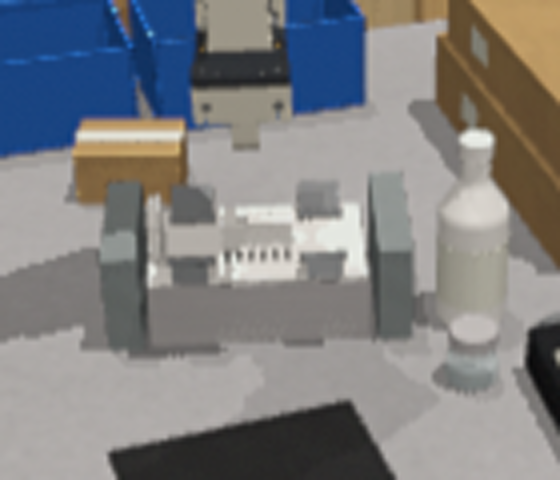

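```bash
python3 - <<'E'
from h import *
from plant import readout
s=readout.state();r=down(76.9);ex,ey=axes(-13.1)
for nm,x,y in(("d",55,-50.5),("c",-55,-50.5),("b",-55,50.5),("a",55,50.5)):
    g=np.array([.570,.278,.125])+ex*x/1000+ey*y/1000
    print(nm,g.round(4),delta(s,g,r))
E
```

```text
d [0.6121 0.2163 0.125 ] (array([-59.2, -50.2,  52.1]), array([-0.08, -0.05, -0.  ]))
c [0.505  0.2413 0.125 ] (array([ 50.8, -50.2,  52.2]), array([-0.08, -0.05, -0.  ]))
b [0.5279 0.3397 0.125 ] (array([50.8, 50.8, 52. ]), array([-0.08, -0.05, -0.  ]))
a [0.635  0.3147 0.125 ] (array([-59.2,  50.8,  51.9]), array([-0.08, -0.05, -0.  ]))
```

arm_command([
  [-0.03, -0.025, 0.0, 0, 0, 0, 0.0],
  [-0.0592, -0.0502, 0.01, 0, 0, 0, 0.0],
  [-0.0592, -0.0502, 0.04, 0, 0, 0, 0.0],
  [-0.0592, -0.0502, 0.055, 0, 0, 0, 0.0],
  [-0.0592, -0.0502, 0.065, 0, 0, 0, 0.0],
  [-0.0592, -0.0502, 0.07, 0, 0, 0, 0.0],
  [-0.0592, -0.0502, 0.074, 0, 0, 0, 0.0],
  [-0.0592, -0.0502, 0.077, 0, 0, 0, 0.0],
  [-0.0592, -0.0502, 0.08, 0, 0, 0, 0.0],
  [-0.0592, -0.0502, 0.0815, 0, 0, 0, 0.0],
  [-0.0592, -0.0502, 0.083, 0, 0, 0, 0.0],
  [-0.0592, -0.0502, 0.083, 0, 0, 0, 0.0],
])

```text
time: 18.9
tcp_pos: [0.6134, 0.2167, 0.0965]
ee_rot: [0.114, 0.993, 0.0, 0.001]
contact_force: [-1.4, -2.7, 3.6]
grip_width: 0.0003
finger_force: 1.5
```

arm_command([
  [0, 0, 0.0015, 0, 0, 0, 0.0],
  [0, 0, 0.003, 0, 0, 0, 0.0],
  [0, 0, 0.004, 0, 0, 0, 0.0],
  [0, 0, 0.004, 0, 0, 0, 0.0],
])

```text
time: 19.3
tcp_pos: [0.6135, 0.2164, 0.0941]
ee_rot: [0.114, 0.993, 0.001, 0.001]
contact_force: [-6.0, -4.0, 20.9]
grip_width: 0.0004
finger_force: 10.3
```

arm_command([
  [0, 0, 0.001, 0, 0, 0, 0.0],
  [0, 0, 0.001, 0, 0, 0, 0.0],
  [0, 0, 0.001, 0, 0, 0, 0.0],
])

```text
time: 19.6
tcp_pos: [0.6135, 0.2164, 0.0939]
ee_rot: [0.114, 0.993, 0.001, 0.001]
contact_force: [-10.4, -5.7, 28.0]
grip_width: 0.0003
finger_force: 14.2
```

arm_command([
  [0, 0, -0.015, 0, 0, 0, 0.0],
  [0.01, 0, -0.05, 0, 0, 0, 0.0],
  [0.055, 0, -0.055, 0, 0, 0, 0.0],
  [0.1, 0, -0.055, 0, 0, 0, 0.0],
  [0.11, 0, -0.04, 0, 0, 0, 0.0],
  [0.11, 0, -0.022, 0, 0, 0, 0.0],
  [0.11, 0, -0.017, 0, 0, 0, 0.0],
  [0.11, 0, -0.013, 0, 0, 0, 0.0],
  [0.11, 0, -0.009, 0, 0, 0, 0.0],
  [0.11, 0, -0.005, 0, 0, 0, 0.0],
  [0.11, 0, -0.0025, 0, 0, 0, 0.0],
  [0.11, 0, -0.001, 0, 0, 0, 0.0],
])

```text
time: 20.8
tcp_pos: [0.5069, 0.2408, 0.0936]
ee_rot: [0.115, 0.993, 0.0, 0.001]
contact_force: [-11.6, -7.5, 40.2]
grip_width: 0.0004
finger_force: 20.2
```

arm_command([
  [0, 0, 0, 0, 0, 0, 0.0],
  [0, 0, 0.0005, 0, 0, 0, 0.0],
  [0, 0, 0.0005, 0, 0, 0, 0.0],
])

```text
time: 21.1
tcp_pos: [0.5068, 0.2408, 0.0938]
ee_rot: [0.115, 0.993, 0.001, 0.001]
contact_force: [-10.5, -7.6, 31.8]
grip_width: 0.0008
finger_force: 16.3
```

arm_command([
  [0, 0, -0.015, 0, 0, 0, 0.0],
  [0, 0.01, -0.05, 0, 0, 0, 0.0],
  [0, 0.055, -0.056, 0, 0, 0, 0.0],
  [0, 0.095, -0.056, 0, 0, 0, 0.0],
  [0, 0.101, -0.04, 0, 0, 0, 0.0],
  [0, 0.101, -0.022, 0, 0, 0, 0.0],
  [0, 0.101, -0.017, 0, 0, 0, 0.0],
  [0, 0.101, -0.013, 0, 0, 0, 0.0],
  [0, 0.101, -0.009, 0, 0, 0, 0.0],
  [0, 0.101, -0.006, 0, 0, 0, 0.0],
  [0, 0.101, -0.004, 0, 0, 0, 0.0],
  [0, 0.101, -0.003, 0, 0, 0, 0.0],
])

```text
time: 22.3
tcp_pos: [0.53, 0.341, 0.0954]
ee_rot: [0.114, 0.993, 0.002, 0.002]
contact_force: [1.1, 2.2, 5.5]
grip_width: 0.0003
finger_force: 2.4
```

arm_command([
  [0, 0, 0.001, 0, 0, 0, 0.0],
  [0, 0, 0.0015, 0, 0, 0, 0.0],
  [0, 0, 0.0015, 0, 0, 0, 0.0],
])

```text
time: 22.6
tcp_pos: [0.53, 0.3412, 0.0943]
ee_rot: [0.114, 0.993, 0.002, 0.002]
contact_force: [-0.7, 2.5, 6.2]
grip_width: 0.0005
finger_force: 3.2
```

arm_command([
  [0, 0, 0.001, 0, 0, 0, 0.0],
  [0, 0, 0.002, 0, 0, 0, 0.0],
  [0, 0, 0.002, 0, 0, 0, 0.0],
])

```text
time: 22.9
tcp_pos: [0.5302, 0.3412, 0.094]
ee_rot: [0.114, 0.993, 0.002, 0.002]
contact_force: [-6.4, 0.1, 22.6]
grip_width: 0.0007
finger_force: 11.4
```

arm_command([
  [0, 0, 0.0008, 0, 0, 0, 0.0],
  [0, 0, 0.0008, 0, 0, 0, 0.0],
  [0, 0, -0.015, 0, 0, 0, 0.0],
  [-0.01, 0, -0.05, 0, 0, 0, 0.0],
  [-0.055, 0, -0.055, 0, 0, 0, 0.0],
  [-0.1, 0, -0.055, 0, 0, 0, 0.0],
  [-0.11, 0, -0.04, 0, 0, 0, 0.0],
  [-0.11, 0, -0.022, 0, 0, 0, 0.0],
  [-0.11, 0, -0.016, 0, 0, 0, 0.0],
  [-0.11, 0, -0.011, 0, 0, 0, 0.0],
  [-0.11, 0, -0.007, 0, 0, 0, 0.0],
  [-0.11, 0, -0.004, 0, 0, 0, 0.0],
])

```text
time: 24.1
tcp_pos: [0.6362, 0.317, 0.096]
ee_rot: [0.113, 0.994, 0.002, 0.001]
contact_force: [0.5, 3.4, 5.6]
grip_width: 0.0001
finger_force: 2.5
```

arm_command([
  [0, 0, 0.001, 0, 0, 0, 0.0],
  [0, 0, 0.002, 0, 0, 0, 0.0],
  [0, 0, 0.003, 0, 0, 0, 0.0],
  [0, 0, 0.003, 0, 0, 0, 0.0],
])

```text
time: 24.5
tcp_pos: [0.6363, 0.3169, 0.0942]
ee_rot: [0.113, 0.994, 0.002, 0.001]
contact_force: [-3.0, 2.3, 14.4]
grip_width: 0.0005
finger_force: 7.5
```

Press a little more, then rise and retreat for a check.

arm_command([
  [0, 0, 0.001, 0, 0, 0, 0.0],
  [0, 0, 0.0013, 0, 0, 0, 0.0],
  [0, 0, 0.0013, 0, 0, 0, 0.0],
  [0, 0, -0.015, 0, 0, 0, 0.0],
  [0, 0, -0.05, 0, 0, 0, 0.0],
  [0, 0, -0.09, 0, 0, 0, 0.0],
  [0.03, 0, -0.13, 0, 0, 0, 0.0],
  [0.07, 0.01, -0.16, 0, 0, 0, 0.0],
  [0.12, 0.02, -0.17, 0, 0, 0, 0.0],
  [0.17, 0.03, -0.17, 0, 0, 0, 0.0],
  [0.2, 0.04, -0.17, 0, 0, 0, 0.0],
  [0.22, 0.04, -0.17, 0, 0, 0, 0.0],
])

```text
time: 25.7
tcp_pos: [0.4267, 0.406, 0.2617]
ee_rot: [0.112, 0.994, 0.0, -0.0]
contact_force: [-0.0, -0.2, -0.3]
grip_width: 0.0005
finger_force: 0.0
```

```bash
python3 - <<'E'
from h import *
from plant import readout,cams
s=readout.state();print(s["tcp_pos"],s["contact_force"])
for n in("top","side"):
    p=cams.snapshot(n);W=cloud(p);F=p["frame"].astype(int);w=white(F,125)
    print(n,plane(near(W,570,277,125,58,72,w),*axes(-13)))
    q=R.from_euler('z',13.1,degrees=True).apply((W.reshape(-1,3)*1000-[570,277.8,48]))
    for sx in(1,-1):
        for sy in(1,-1):
            m=(abs(q[:,0]-sx*55)<16)&(q[:,1]*sy>38)&(q[:,1]*sy<63)&(q[:,2]>10)&(q[:,2]<60)
            if m.sum()>3: print("  tab",sx,sy,m.sum(),q[m].mean(0).round(1),np.percentile(q[m][:,2],[10,50,95]).round(1),"slope",np.polyfit(q[m][:,1]*sy,q[m][:,2],1)[0].round(2))
    b=cv2.cvtColor(p["frame"],cv2.COLOR_RGB2BGR);b=b[90:210,150:290] if n=="side" else b[140:260,120:260]
    b=cv2.resize(b,None,fx=2.85,fy=2.85,interpolation=cv2.INTER_CUBIC); L=b if n=="top" else np.hstack([L,b])
cv2.imwrite("pics/p7.png",L)
E
```

```text
[0.42665889 0.40600352 0.26170393] [-0.03330434 -0.22538928 -0.26387478]
top (np.int64(585), array([0.5695, 0.2763, 0.0642]), np.float64(0.53), np.float64(0.16))
  tab 1 1 52 [54.7 50.4 23.5] [18.9 24.  30.3] slope -0.0
  tab 1 -1 55 [ 55.2 -50.9  24. ] [19.  23.9 30.6] slope -0.02
  tab -1 1 51 [-54.2  50.7  23.9] [19.2 23.9 28.2] slope -0.04
  tab -1 -1 55 [-54.5 -50.9  24. ] [19.6 23.8 30.5] slope 0.03
side (np.int64(570), array([0.5721, 0.2688, 0.0642]), np.float64(0.35), np.float64(-0.6))
  tab 1 1 35 [55.3 50.2 23. ] [21.  23.2 25. ] slope -0.01
  tab 1 -1 36 [ 54.  -50.4  23.2] [21.3 23.3 25.6] slope 0.02
  tab -1 1 30 [-54.9  49.4  23.1] [21.7 22.9 25.4] slope 0.0
  tab -1 -1 48 [-55.  -51.4  22.6] [20.  23.4 25. ] slope -0.09
```

View pics/p7.png

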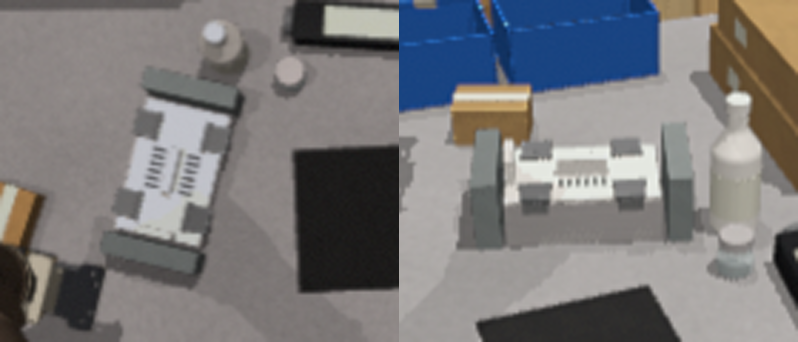

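All four tabs measure flat (face at about 24 mm, no slope) and the cover is level and home at about (172,170) in the left panel. The bottle, jar and carton stand where they were. Handing in.

```bash
python3 -c "
from plant import finish_job
print(finish_job())"
```

```text
the job is handed in; nothing more can be done
None
```

The job is handed in: the cover went from the rack to the mat, was released and taken again, and now lies level and home on the case with all four tabs measured flat; the wrist force briefly read 40 N while I pressed tab c, right at the 40 N limit if fingertip pressing counts.

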